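# Nip down a bracket with a coarse ring and fine knob

### The arm

A 7-joint arm with a two-finger parallel gripper is mounted at the origin on the work surface. World frame = base frame: x ahead of the robot, y to its left, z up, the work surface at z = 0. Lengths are in m, angles in rad, forces in N, time in s.
With the tool pointing down it reaches from about 0.35 to 0.9 m from the base axis. Payload 8.1 kg.
Tool frame: the origin (TCP) lies midway between the tips of the shut fingers; the grasp point (between the pads) lies 19 mm behind it; z points along the fingers, y is the direction in which the jaws open and shut (so a half turn about z gives the same grasp; the last joint's range is limited). The gripper opens to 85 mm and grips with 20 to 120 N. Pads are 22 mm wide; open, the fingers measure 114 mm over their backs; the gripper's body (76 mm by 85 mm) begins 54 mm behind the grasp point. The pads swing forward as they close: fully open they stand 13 mm farther back than shut.
Start: joints at [-0.103, 0.434, 0.025, 1.573, -0.012, 1.134, -0.075], TCP at [0.625, -0, 0.231] pointing down, gripper open.
Joint ranges: [-2.62, 2.62], [-0.44, 2.09], [-1.27, 1.32], [0.08, 2.57], [-1.32, 4.46], [0.12, 2], [-2.74, 2.74]. Speed limits (rad/s): [2.22, 2.22, 3.01, 3.01, 3.14, 3.14, 3.14].

### API

Orientations are given as a unit quaternion [x, y, z, w].
In Python, from station import robot gives the robot as it stands.
- The arm moves only by the tool apply_moves, never from a script. Its arguments are lists of equal length, an entry for each row: "dp": the shift along the tool's x, y, z in mm, a list of three; "dr": the turn, a rotation vector about the tool's x, y, z in rad, a list of three; "gripper": the opening, from -1 (shut) to 1 (fully open). A call has 1 to 12 rows; each row is the pose to reach, as a shift and turn from the pose commanded when the call began, along the tool's axes at that moment; what a row does not reach only later rows make up. A row lasts 1/10 s, in which the tool goes at most 50 mm and 8.59 degrees, less where a joint would pass 70% of its speed; a pose out of reach is approached as far as the arm can. A call with a gripper value outside its range is refused whole. The fingers move at their own pace and stop on an object; "force" is the grip in N (left out, the last holds). Time passes only in rows, so rows that repeat a pose let the fingers close. It gives the time, the measured TCP pose, the force and the opening at its end, in the units of the state.
- robot.sense(): the state, without advancing time (a new reading comes with each control period).
- robot.capture(name): name is "scene" or "side" or "wrist"; returns a dict with "pixels" (384x512x3 uint8, red, green, blue), "fx", "fy", "cx", "cy" (pixels), "world_from_camera" (4x4, takes a point from camera to world coordinates). Camera axes: x right, y up, looking along -z (the intrinsics and any distortion apply to the point x, -y, -z); pixel columns grow to the right and rows downward; lengths in m; the calibration is good to about 2 mm. A picture is of the moment at which its call begins. There is no depth.
- robot.job_done(): hands the job in, once; it reports no verdict.
The state is a dict: "clock": time; "joint_pos": joint angles; "joint_vel": joint speeds; "joint_torque": joint torques, N m; "eef_pos": TCP position; "ee_rot": TCP orientation; "ft_force": force on the tool from outside, world axes, zero at the start; "torque": the same for the moment, N m; "gripper_width": finger opening in m.
Only numpy, scipy, OpenCV 4.12 (cv2) and the standard library are available. Lean on these libraries where they do the work, as an engineer would, in place of code of your own. Each camera call takes 0.05 s, during which the arm holds its last target.

### The job

Clamp the steel bracket in the hold-down fixture for tacking: turn the outer coarse ring clockwise to its stop without turning the inner knob, then turn only the inner fine knob clockwise until the spring foot presses the bracket snugly, with about 10 N and never over 20 N, the ring staying at its stop. Do not shift the bracket, leave the other things on the bench alone, and let go at the end.

Things in the scene. Friction and masses are not known exactly. Their poses are not given: they have to be found in the camera images.
- fixture: hold-down fixture fixed to the table: grey C-frame on a dark steel base 150 x 200 x 20 high, column on its +y side. Origin at table level on the vertical axis shared by ring and knob. The head's top is 130 above the table; on it sit the outer coarse ring (140 to 164 high) and above that the inner fine bar knob (its bar 168 to 188 high with the ring at its stop, up to 12 higher before). Under the head a quill carries a spring foot 22 across.
- coarse (a joint): angle of the outer ring, rad, growing clockwise seen from above; lowers knob, quill and foot 10 mm per rad, ends at a hard stop at 1.2. Starts at 0 to 0.2. Dry drag 0.22 N m. More than about 20 N at the foot drives the ring backwards.
- fine (a joint): angle of the inner knob, rad, growing clockwise seen from above, range 0 to 2.4, starts at 0 to 0.1; lowers quill and foot (not itself) 8 mm per rad; stays where it is left. Dry drag 0.18 N m while the foot is free. Once the foot touches, its spring (4.5 N per mm) adds 36 N of foot force per rad of knob, felt as 0.008 N m more knob torque per newton (10 N: 0.08 more, 0.26 N m in all).
- ring_grip (a point): point on the common axis at mid-height of the outer coarse ring, 152 above the table; turns with the ring. The ring is round, 54 diameter, 24 tall, ribbed dark steel, with a white radial tick on its top.
- knob_grip (a point): point on the common axis at mid-height of the inner fine knob, 178 above the table with the ring at its stop (10 mm higher per rad before it); turns with the knob. The knob is an upright bar 32 long (its x axis), 14 thick (its y axis), 20 tall, dark steel, 4 above the ring's top when the ring is at its stop.
- quill: steel rod 20 diameter under the head, carrying stud and spring foot; origin on its axis, 82 above the table when ring and knob are at 0. How far the stud is screwed out differs from job to job and is not measured: the foot's underside is 36 to 41 below the origin, so with the ring at its stop and joint fine at 0 the foot hangs 3 to 8 above the bracket, and touching must be felt.
- bracket: loose steel angle bracket, about 0.3 kg, lying on the fixture's base under the foot: flat leg 100 x 46 x 6 along its x, upright leg 50 high at its -x end. Origin under the middle of the flat leg. The foot presses on the flat leg, whose top is 26 above the table.
- wrench: open-ended wrench, about 180 long, lying flat; origin near its middle; not needed for the job.
- tin: closed dark steel tin, 56 across, 70 tall; origin centre of underside; not needed for the job.
- brush: wire scratch brush with wooden handle, 145 long, lying bristles down; origin at table level; not needed for the job.
- screwdriver: screwdriver lying flat, about 200 long; not needed for the job.
- pipe: short steel pipe standing upright, 48 across, 60 tall; origin centre of underside; not needed for the job.
- hammer: hammer lying flat, about 280 long; not needed for the job.
- flat: loose bar of flat steel 120 x 30 x 8, lying flat; not needed for the job.

How it is judged:
By the outcome, as a careful person would: the job done as asked, in the order asked, and still so for the second after the job is handed in, with the robot touching nothing.
It also fails if it takes over 54 s, if anything falls off the work surface, if the arm or the gripper's body presses on something with over 40 N, if the wrist force passes 120 N, or if a joint passes its speed limit or range.

## Working session

There is one attempt and no reset: what is moved stays moved. The work goes in short steps, Python scripts to look and compute and a tool call to move; the robot and the scene stay as the last step left them, time stands still between calls to the robot, and variables do not carry over. Pictures are saved under pics/ and viewed, and the job is handed in when it is done.

Besides the shell and the picture viewer there is one more tool, called after "Request:" as name(argument=value, ...) on one line, values as JSON. apply_moves: Moves the arm, as the interface text tells. Its arguments: {"type":"object","properties":{"dp":{"type":"array"},"dr":{"type":"array"},"gripper":{"type":"array"},"force":{"type":"number"}},"required":["dp","dr","gripper"]}

```bash
mkdir -p pics; ls; python3 - <<'E'
from station import robot
import cv2,numpy as np
for n in ["scene","side","wrist"]:
    c=robot.capture(n); cv2.imwrite(f"pics/{n}0.png",c["pixels"][:,:,::-1])
    print(n,c["fx"],c["fy"],c["cx"],c["cy"],[k for k in c if k not in("pixels",)]); print(np.round(c["world_from_camera"],3).tolist())
s=robot.sense(); print(s)
E
```

```text
pics
scene 438.2527291583464 438.2527291583464 255.25016661101205 190.7029052052409 ['fx', 'fy', 'cx', 'cy', 'world_from_camera']
[[-0.711, -0.394, 0.583, 1.318], [0.703, -0.382, 0.6, 0.788], [-0.014, 0.836, 0.548, 0.85], [0.0, 0.0, 0.0, 1.0]]
side 408.2465631646586 408.2465631646586 255.39428857755018 185.5209557912554 ['fx', 'fy', 'cx', 'cy', 'world_from_camera']
[[0.706, 0.434, -0.559, -0.123], [-0.708, 0.411, -0.575, -0.696], [-0.02, 0.802, 0.598, 0.839], [0.0, 0.0, 0.0, 1.0]]
wrist 294.29536870547554 294.29536870547554 258.8309494186492 189.60041888199524 ['fx', 'fy', 'cx', 'cy', 'world_from_camera']
[[1.0, -0.001, 0.001, 0.624], [0.0, 0.95, 0.312, 0.08], [-0.001, -0.312, 0.95, 0.372], [0.0, 0.0, 0.0, 1.0]]
{'clock': 0.15, 'joint_pos': array([-0.10260248,  0.43508428,  0.02501186,  1.57382471, -0.01158869,
        1.13400079, -0.07509531]), 'joint_vel': array([-1.01435051e-03,  9.70834408e-05,  2.72600443e-04, -2.36416844e-03,
        9.69782426e-04, -1.61341774e-04,  5.55683393e-04]), 'joint_torque': array([ 1.93215681e-03, -6.70885992e+01,  1.02606665e+00, -3.16448736e+01,
        1.57136447e-02,  9.07747715e-03, -7.57739531e-05]), 'eef_pos': array([ 6.24649190e-01, -6.80932347e-05,  2.30717944e-01]), 'ee_rot': array([ 7.07138568e-01,  7.07074749e-01, -4.59230818e-04, -3.64390389e-04]), 'ft_force': array([ 0.02193754,  0.43134089, -0.68528303]), 'torque': array([ 0.00264457,  0.03968461, -0.00941883]), 'gripper_width': 0.08573296751641482}
```

View pics/scene0.png

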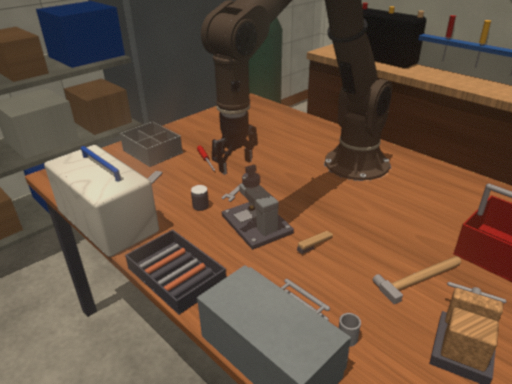

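View pics/side0.png

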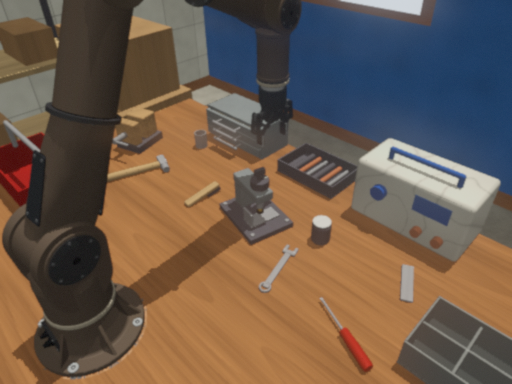

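View pics/wrist0.png

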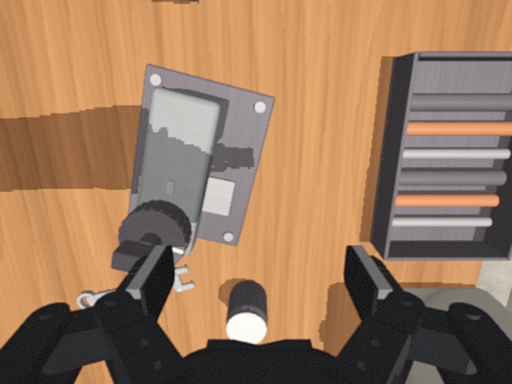

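```bash
cat > h.py <<'E'
from station import robot
import cv2,numpy as np
def ray(c,u,v):
    d=np.array([(u-c["cx"])/c["fx"],-(v-c["cy"])/c["fy"],-1.0]);T=np.array(c["world_from_camera"]);return T[:3,3],T[:3,:3]@d
def plane(c,u,v,z):
    o,d=ray(c,u,v);return o+d*(z-o[2])/d[2]
def proj(c,p):
    T=np.array(c["world_from_camera"]);q=T[:3,:3].T@(np.array(p)-T[:3,3]);return c["cx"]+c["fx"]*q[0]/-q[2],c["cy"]-c["fy"]*q[1]/-q[2]
def crop(c,name,x0,y0,x1,y1,s):
    im=c["pixels"][y0:y1,x0:x1,::-1];cv2.imwrite("pics/"+name,cv2.resize(im,None,fx=s,fy=s,interpolation=cv2.INTER_CUBIC))
E
python3 - <<'E'
from h import *
c=robot.capture("wrist")
for u,v in [(148,65),(273,97),(236,245)]: print(plane(c,u,v,.02))
print("bolts",[plane(c,u,v,.02) for u,v in [(155,79),(260,107),(228,237)]])
print("ring top guess",plane(c,155,226,.175))
crop(c,"w1.png",90,50,290,310,2.3)
s=robot.capture("scene");crop(s,"s1.png",180,140,310,260,5)
s=robot.capture("side");crop(s,"d1.png",200,140,340,260,5)
E
```

```text
[0.50132087 0.10914298 0.02      ]
[0.64027571 0.07540012 0.02      ]
[ 0.59348126 -0.1144063   0.02      ]
bolts [array([0.50748349, 0.09461852, 0.02      ]), array([0.62543801, 0.06437909, 0.02      ]), array([ 0.5831113 , -0.10246685,  0.02      ])]
ring top guess [ 0.54780297 -0.01339292  0.175     ]
```

```bash
ls pics
```

```text
d1.png
s1.png
scene0.png
side0.png
w1.png
wrist0.png
```

View pics/w1.png

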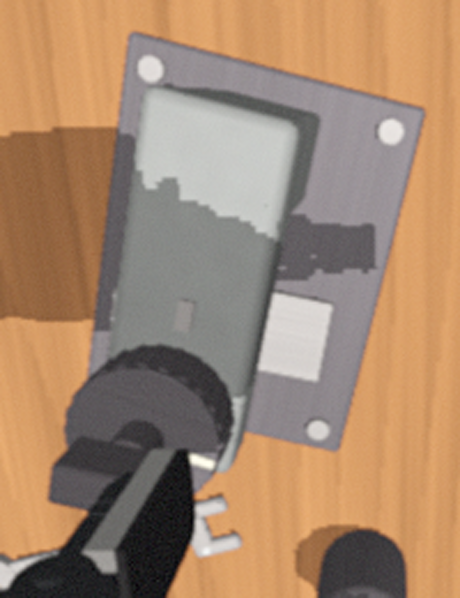

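View pics/s1.png

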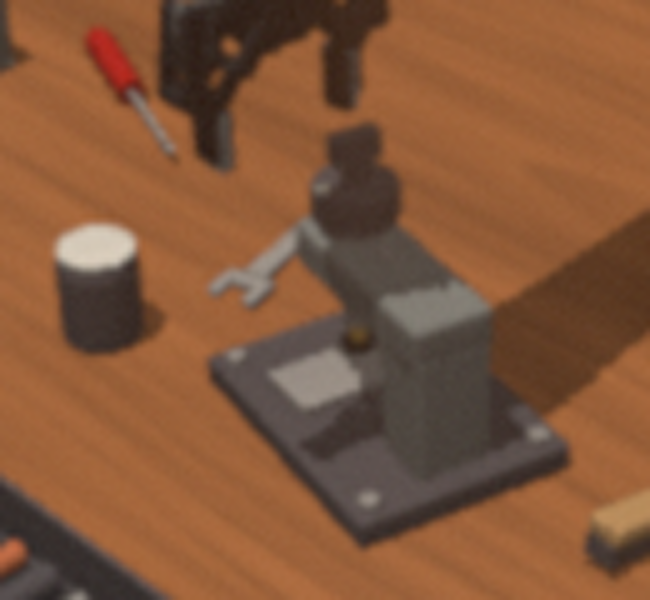

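View pics/d1.png

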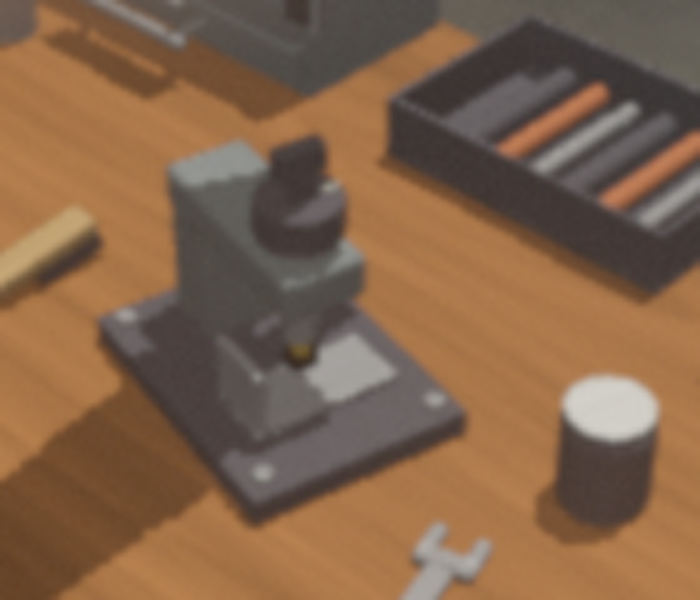

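Request:
apply_moves(dp=[[0,-38,-20],[0,-77,-40],[0,-77,-40],[0,-77,-40]], dr=[[0,0,0],[0,0,0],[0,0,0],[0,0,0]], gripper=[1,1,1,1])

```text
clock: 0.7
eef_pos: [0.548, 0.0, 0.2722]
ee_rot: [0.707, 0.707, 0.001, 0.001]
ft_force: [0.8, -0.0, -0.6]
gripper_width: 0.0856
```

```bash
python3 - <<'E'
from h import *
c=robot.capture("wrist");s=robot.sense();print(s['clock'],s['eef_pos'],s['ft_force'],s['torque'])
crop(c,"w2.png",160,130,360,290,4)
cv2.imwrite("pics/w2f.png",c["pixels"][:,:,::-1])
E
```

```text
0.75 [ 5.48385371e-01 -1.20679106e-05  2.71487178e-01] [ 0.36790663  0.77714859 -0.34908646] [ 0.01238875 -0.05527603  0.03882716]
```

View pics/w2.png

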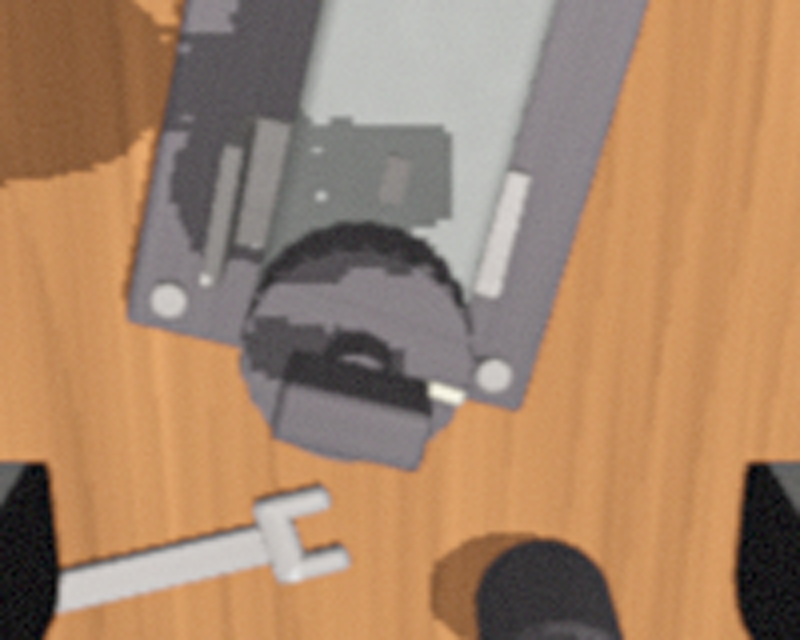

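View pics/w2f.png

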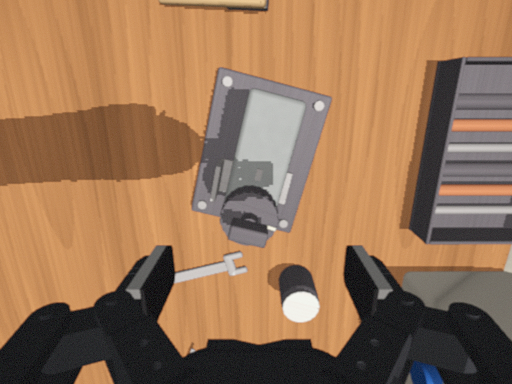

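```bash
python3 - <<'E'
from h import *
c=robot.capture("wrist")
f=lambda x,y:(160+x/4,130+y/4)
print("back bottom rim",plane(c,*f(362,222),.140)-[0,.027,0])
print("back top rim",plane(c,*f(362,266),.164)-[0,.027,0])
print("L/R",plane(c,*f(240,345),.164),plane(c,*f(472,345),.164))
K=[plane(c,*f(x,y),.199) for x,y in [(275,438),(415,470),(432,415),(295,380)]]
print(K,np.mean(K,0))
for p in [K[1]-K[0],K[2]-K[3],K[3]-K[0],K[2]-K[1]]: print(np.linalg.norm(p),np.arctan2(p[1],p[0]))
print("tick",plane(c,*f(430,390),.164),plane(c,*f(464,397),.164))
B=[plane(c,*f(x,y),.02) for x,y in [(130,320),(520,408)]]+[plane(c,u,v,.02) for u,v in [(219,68),(331,97)]]
print("base",B)
# draw check circle
for cen in [(.548,-.012),(.548,-.016),(.548,-.02)]:
  print(cen,[np.round((np.array(proj(c,(cen[0]+.027*np.cos(a),cen[1]+.027*np.sin(a),z)))-[160,130])*4) for z,a in[(.164,0),(.164,1.57),(.164,3.14),(.164,3.9),(.14,1.57)]])
E
```

```text
back bottom rim [ 0.54013868 -0.03271016  0.14      ]
back top rim [ 0.54073819 -0.03555872  0.164     ]
L/R [ 0.51254984 -0.02781407  0.164     ] [ 0.56585412 -0.02780869  0.164     ]
[array([ 0.52378803, -0.03317844,  0.199     ]), array([ 0.55223995, -0.04048518,  0.199     ]), array([ 0.55559568, -0.02801069,  0.199     ]), array([ 0.52818244, -0.02028159,  0.199     ])] [ 0.53995153 -0.03048897  0.199     ]
0.029375165233495936 -0.25137809005220146
0.02848200482346568 -0.2748140392060146
0.013624963128894687 1.2423985706677352
0.012917970197549516 1.3080097664031038
tick [ 0.55631272 -0.0391728   0.164     ] [ 0.56426168 -0.04096679  0.164     ]
base [array([ 0.45293139, -0.08021136,  0.02      ]), array([ 0.594441  , -0.11518337,  0.02      ]), array([0.49896361, 0.10922045, 0.02      ]), array([0.64035879, 0.07502296, 0.02      ])]
(0.548, -0.012) [array([514., 280.]), array([394., 164.]), array([275., 280.]), array([309., 356.]), array([394., 139.])]
(0.548, -0.016) [array([513., 297.]), array([394., 182.]), array([275., 297.]), array([310., 372.]), array([394., 155.])]
(0.548, -0.02) [array([513., 313.]), array([394., 199.]), array([276., 313.]), array([310., 388.]), array([394., 171.])]
```

Request:
apply_moves(dp=[[-16,-4,0],[-32,-8.5,0],[-32,-8.5,30],[-32,-8.5,60],[-32,-8.5,60],[-32,-8.5,60]], dr=[[0,0,0],[0,0,0],[0,0,0],[0,0,0],[0,0,0],[0,0,0]], gripper=[1,1,1,1,1,1])

```text
clock: 1.4
eef_pos: [0.5397, -0.032, 0.211]
ee_rot: [0.707, 0.707, -0.001, -0.001]
ft_force: [0.6, 0.7, 0.3]
gripper_width: 0.0853
```

```bash
python3 - <<'E'
from h import *
c=robot.capture("wrist");s=robot.sense();print(s['clock'],s['eef_pos'],s['ft_force'],s['torque'])
cv2.imwrite("pics/w3.png",c["pixels"][:,:,::-1])
crop(robot.capture("scene"),"s3.png",180,140,310,260,5)
crop(robot.capture("side"),"d3.png",200,140,340,260,5)
p=s['eef_pos']; print(proj(c,(.54,-.032,.199)),proj(c,(.54,-.032,.164)))
E
```

```text
1.45 [ 0.54039341 -0.03194071  0.21194134] [-0.0031069  -0.83916437  0.7167389 ] [-0.03555258 -0.09448277  0.01772934]
(np.float64(259.7507205674309), np.float64(237.5564992094033)) (np.float64(259.69411846896236), np.float64(214.01928973209692))
```

View pics/w3.png

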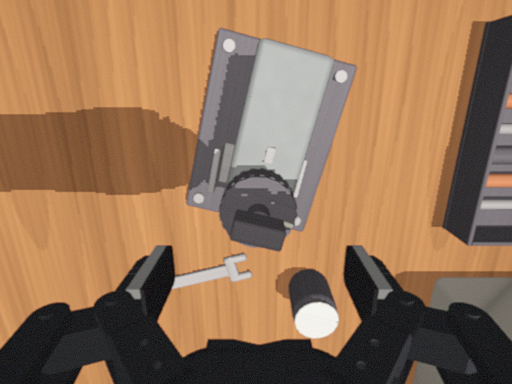

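View pics/s3.png

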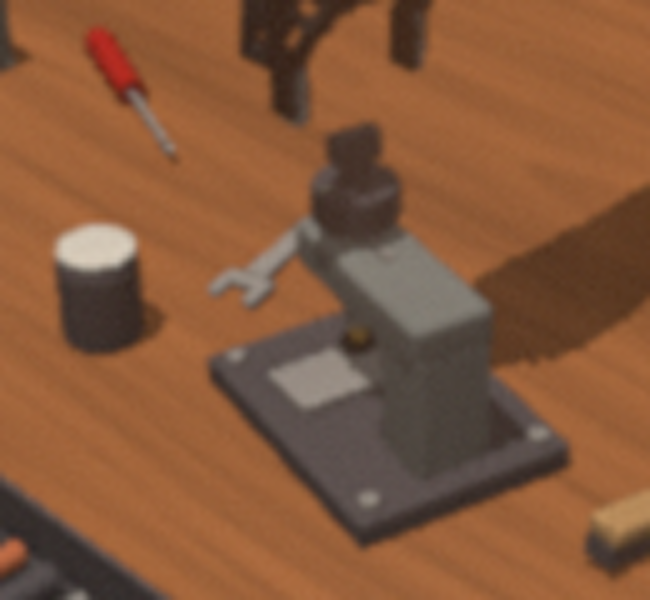

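View pics/d3.png

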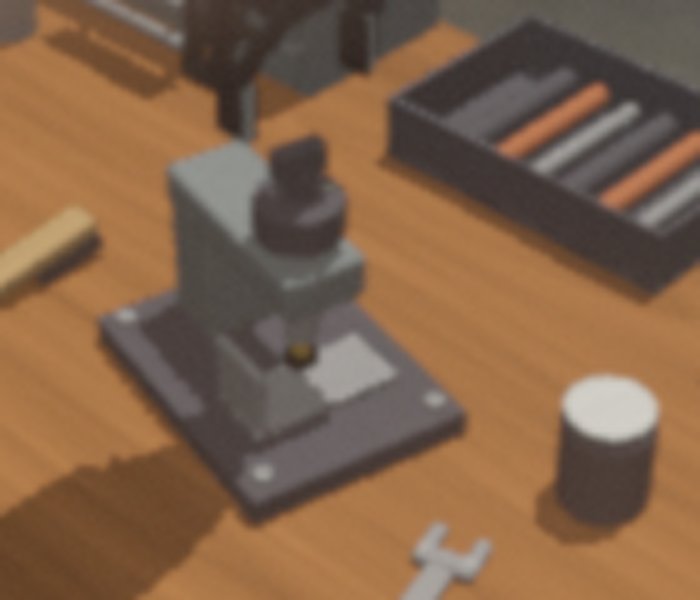

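```bash
python3 - <<'E'
from h import *
c=robot.capture("wrist")
im=c["pixels"].copy()
im=cv2.convertScaleAbs(im,alpha=2.2,beta=10)
import math
def circ(cx,cy,z,r,col):
    pts=np.array([proj(c,(cx+r*math.cos(a),cy+r*math.sin(a),z)) for a in np.linspace(0,6.28,60)])
    return pts
S=6;x0,y0=205,155
big=cv2.resize(im[y0:255,x0:315],None,fx=S,fy=S,interpolation=cv2.INTER_CUBIC)
for z,col in[(.164,(255,0,0)),(.14,(0,255,0))]:
    p=((circ(.54,-.032,z,.027,0)-[x0,y0]+.5)*S).astype(np.int32); cv2.polylines(big,[p],True,col,1)
u=np.array([np.cos(-.25),np.sin(-.25)]);v=np.array([-u[1],u[0]])
for z in(.199,.179):
    p=np.array([proj(c,(*(np.array([.54,-.032])+a*.016*u+b*.007*v),z)) for a,b in[(1,1),(1,-1),(-1,-1),(-1,1)]])
    cv2.polylines(big,[((p-[x0,y0]+.5)*S).astype(np.int32)],True,(255,255,0),1)
cv2.imwrite("pics/w3z.png",big[:,:,::-1])
E
```

```text
(no output)
```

View pics/w3z.png

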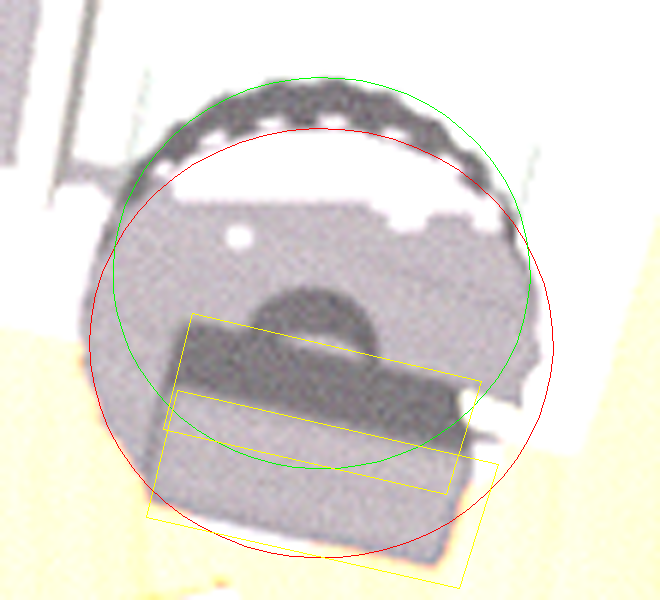

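Request:
apply_moves(dp=[[1,-1.5,25],[1,-1.5,50],[1,-1.5,70],[1,-1.5,77],[1,-1.5,77]], dr=[[0,0,0],[0,0,0],[0,0,0],[0,0,0],[0,0,0]], gripper=[1,1,1,1,1])

```text
clock: 2.1
eef_pos: [0.538, -0.031, 0.1343]
ee_rot: [0.707, 0.707, -0.0, -0.0]
ft_force: [0.4, -0.7, -0.7]
gripper_width: 0.0855
```

Request:
apply_moves(dp=[[0,0,0],[0,0,0],[0,0,0],[0,0,0],[0,0,0]], dr=[[0,0,0],[0,0,0],[0,0,0],[0,0,0],[0,0,0]], gripper=[0.35,0.35,0.35,0.35,0.35], force=30)

```text
clock: 2.6
eef_pos: [0.5382, -0.031, 0.1346]
ee_rot: [0.707, 0.707, 0.0, 0.0]
ft_force: [-0.6, -0.5, 0.4]
gripper_width: 0.0576
```

```bash
python3 - <<'E'
from h import *
s=robot.sense();print(s['clock'],s['eef_pos'],s['ft_force'],s['torque'],s['gripper_width'])
c=robot.capture("wrist");cv2.imwrite("pics/w4.png",c["pixels"][:,:,::-1])
crop(robot.capture("scene"),"s4.png",180,120,310,240,5)
crop(robot.capture("side"),"d4.png",200,120,340,240,5)
E
```

```text
2.6 [ 0.53815242 -0.03102809  0.13463085] [-0.634872   -0.54804228  0.40872781] [-0.04446032  0.03146228  0.04912257] 0.05755944181189607
```

View pics/w4.png

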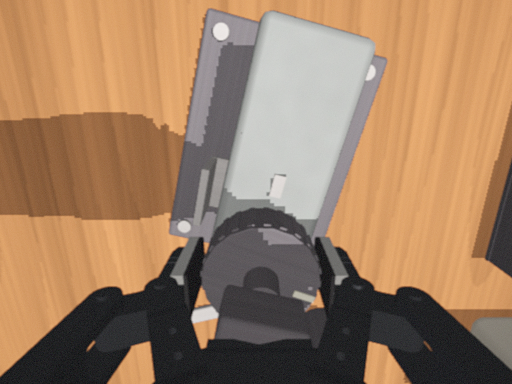

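View pics/s4.png

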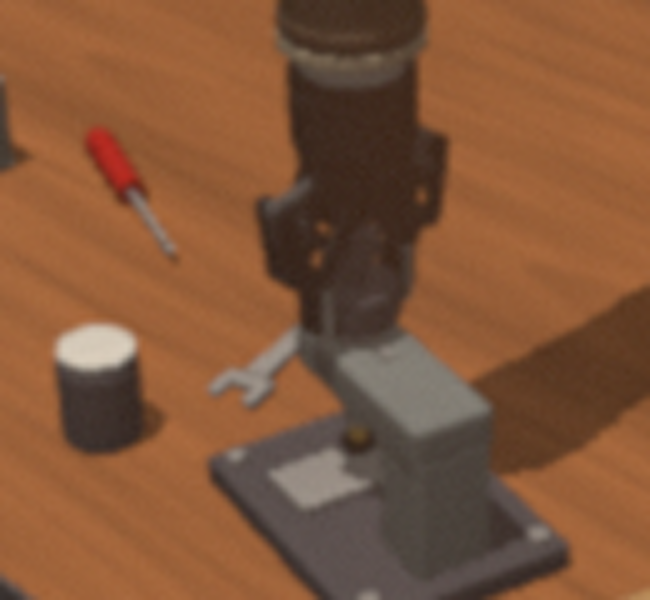

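View pics/d4.png

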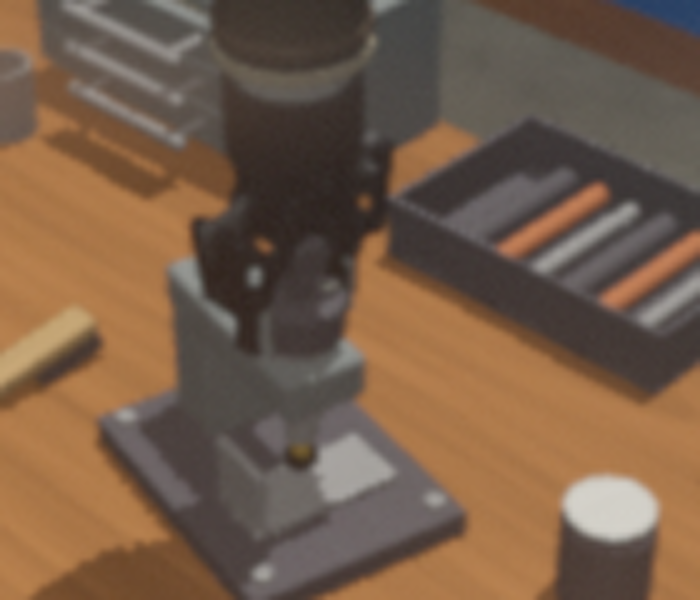

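Request:
apply_moves(dp=[[0,0,0],[0,0,0],[0,0,0],[0,0,0]], dr=[[0,0,0],[0,0,0],[0,0,0],[0,0,0]], gripper=[0,0,0,0], force=40)

```text
clock: 3.15
eef_pos: [0.539, -0.031, 0.1349]
ee_rot: [0.707, 0.707, 0.001, 0.001]
ft_force: [2.3, -0.1, 5.1]
gripper_width: 0.0529
```

```bash
cat >> h.py <<'E'
def avg(n=10):
    F=[];M=[]
    for i in range(n):
        robot.capture("wrist");s=robot.sense();F.append(s['ft_force']);M.append(s['torque'])
    print("t %.2f"%s['clock'],"F",np.mean(F,0).round(2),"M",np.mean(M,0).round(4),"sdM",np.std(M,0).round(3),"w %.4f"%s['gripper_width'],"p",s['eef_pos'].round(4),"q",s['ee_rot'].round(3),"j7 %.3f"%s['joint_pos'][6])
E
python3 -c "
from h import *
avg(10)"
```

```text
t 3.65 F [ 2.66 -0.04  5.53] M [-0.0184 -0.6522  0.0009] sdM [0.035 0.03  0.032] w 0.0531 p [ 0.539  -0.031   0.1349] q [0.707 0.707 0.001 0.001] j7 -0.031
```

Request:
apply_moves(dp=[[0,0,0],[0,0,0],[0,0,0],[0,0,0],[0,0,0],[0,0,0]], dr=[[0,0,0.08],[0,0,0.16],[0,0,0.24],[0,0,0.32],[0,0,0.4],[0,0,0.4]], gripper=[0,0,0,0,0,0])

```text
clock: 4.25
eef_pos: [0.5393, -0.031, 0.1349]
ee_rot: [0.834, 0.552, 0.001, 0.001]
ft_force: [5.0, -0.9, 4.1]
gripper_width: 0.0529
```

```bash
python3 -c "
from h import *
avg(6)
c=robot.capture('wrist');cv2.imwrite('pics/w5.png',c['pixels'][:,:,::-1])"
```

```text
t 4.55 F [ 5.56 -0.32  4.78] M [-0.1537 -1.1462 -0.2364] sdM [0.046 0.017 0.03 ] w 0.0531 p [ 0.5393 -0.0311  0.1349] q [0.833 0.553 0.001 0.001] j7 -0.378
```

View pics/w5.png

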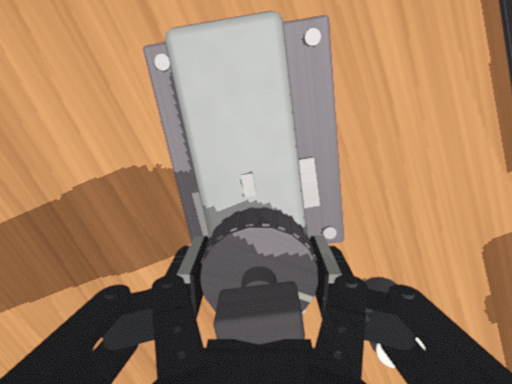

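Request:
apply_moves(dp=[[0,0,0],[0,0,0],[0,0,0],[0,0,0],[0,0,0],[0,0,0],[0,0,0]], dr=[[0,0,0.1],[0,0,0.2],[0,0,0.3],[0,0,0.4],[0,0,0.5],[0,0,0.58],[0,0,0.58]], gripper=[0,0,0,0,0,0,0])

```text
clock: 5.3
eef_pos: [0.5397, -0.0314, 0.1349]
ee_rot: [0.957, 0.291, 0.002, 0.001]
ft_force: [6.6, -0.9, 3.5]
gripper_width: 0.0531
```

```bash
python3 -c "
from h import *
avg(6)"
```

```text
t 5.60 F [ 6.88 -0.9   3.76] M [-0.3893 -1.4625 -0.2499] sdM [0.022 0.038 0.034] w 0.0526 p [ 0.5397 -0.0314  0.1349] q [0.956 0.292 0.002 0.001] j7 -0.881
```

Request:
apply_moves(dp=[[0,0,0],[0,0,0],[0,0,0]], dr=[[0,0,0.03],[0,0,0.06],[0,0,0.06]], gripper=[0,0,0])

```text
clock: 5.9
eef_pos: [0.5397, -0.0314, 0.1349]
ee_rot: [0.965, 0.263, 0.002, 0.001]
ft_force: [6.9, -2.0, 4.2]
gripper_width: 0.0531
```

```bash
python3 -c "
from h import *
avg(5)"
```

```text
t 6.15 F [ 6.9  -1.26  3.43] M [-0.4283 -1.4475 -0.2226] sdM [0.022 0.023 0.03 ] w 0.0526 p [ 0.5397 -0.0314  0.1349] q [0.965 0.263 0.002 0.001] j7 -0.933
```

Request:
apply_moves(dp=[[0,0,0],[0,0,0],[0,0,0]], dr=[[0,0,0.03],[0,0,0.06],[0,0,0.06]], gripper=[0,0,0])

```text
clock: 6.45
eef_pos: [0.5394, -0.0317, 0.1349]
ee_rot: [0.972, 0.234, 0.001, 0.001]
ft_force: [5.7, -1.9, 5.1]
gripper_width: 0.0531
```

```bash
python3 -c "
from h import *
avg(5)"
```

```text
t 6.70 F [ 5.77 -2.13  4.51] M [-0.5516 -1.1633  0.1506] sdM [0.015 0.022 0.021] w 0.0530 p [ 0.5394 -0.0316  0.1349] q [0.972 0.234 0.001 0.001] j7 -0.984
```

```bash
python3 -c "
from h import *
avg(10)
c=robot.capture('wrist');cv2.imwrite('pics/w6.png',c['pixels'][:,:,::-1])"
```

```text
t 7.20 F [ 6.1  -2.27  4.65] M [-0.5804 -1.1724  0.1729] sdM [0.023 0.025 0.025] w 0.0530 p [ 0.5394 -0.0316  0.1349] q [0.972 0.234 0.001 0.001] j7 -0.984
```

View pics/w6.png

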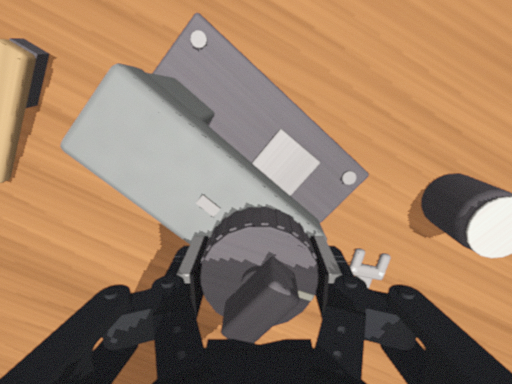

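Request:
apply_moves(dp=[[0,0,0],[0,0,0],[0,0,0]], dr=[[0,0,0.02],[0,0,0.04],[0,0,0.04]], gripper=[0,0,0])

```text
clock: 7.55
eef_pos: [0.539, -0.0318, 0.1348]
ee_rot: [0.977, 0.215, 0.001, 0.001]
ft_force: [4.7, -3.8, 6.0]
gripper_width: 0.0531
```

```bash
python3 -c "
from h import *
avg(6)"
```

```text
t 7.85 F [ 4.98 -3.    5.86] M [-0.6485 -0.8867  0.5791] sdM [0.017 0.035 0.023] w 0.0530 p [ 0.5391 -0.0318  0.1349] q [0.977 0.215 0.001 0.001] j7 -1.018
```

Request:
apply_moves(dp=[[0,0,0],[0,0,0],[0,0,0],[0,0,0],[0,0,-15],[0,0,-40],[0,0,-75],[0,0,-75]], dr=[[0,0,0],[0,0,0],[0,0,0],[0,0,0],[0,0,0],[0,0,0],[0,0,0],[0,0,0]], gripper=[0.5,0.5,0.7,0.7,0.7,0.7,0.7,0.7])

```text
clock: 8.65
eef_pos: [0.5402, -0.0312, 0.2132]
ee_rot: [0.977, 0.214, 0.003, 0.0]
ft_force: [0.2, -0.2, -0.1]
gripper_width: 0.0728
```

```bash
python3 - <<'E'
from h import *
avg(5)
c=robot.capture("wrist")
cv2.imwrite("pics/w7.png",c["pixels"][:,:,::-1])
im=cv2.convertScaleAbs(c["pixels"],alpha=2.0,beta=10)
S=5;x0,y0=190,140
cv2.imwrite("pics/w7z.png",cv2.resize(im[y0:260,x0:340],None,fx=S,fy=S,interpolation=cv2.INTER_CUBIC)[:,:,::-1])
print(proj(c,(.539,-.0315,.188)),proj(c,(.539,-.0315,.164)))
np.save("T7.npy",c["world_from_camera"])
E
```

```text
t 8.90 F [ 0.06 -0.17 -0.69] M [ 0.0087 -0.0013  0.0428] sdM [0.02  0.02  0.014] w 0.0724 p [ 0.5372 -0.0309  0.2083] q [ 0.977  0.214 -0.001 -0.   ] j7 -1.056
(np.float64(260.90447787337285), np.float64(228.81594203463482)) (np.float64(260.66615710246873), np.float64(213.3804913972541))
```

View pics/w7.png

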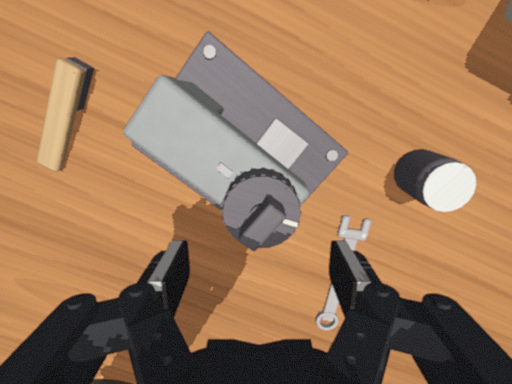

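View pics/w7z.png

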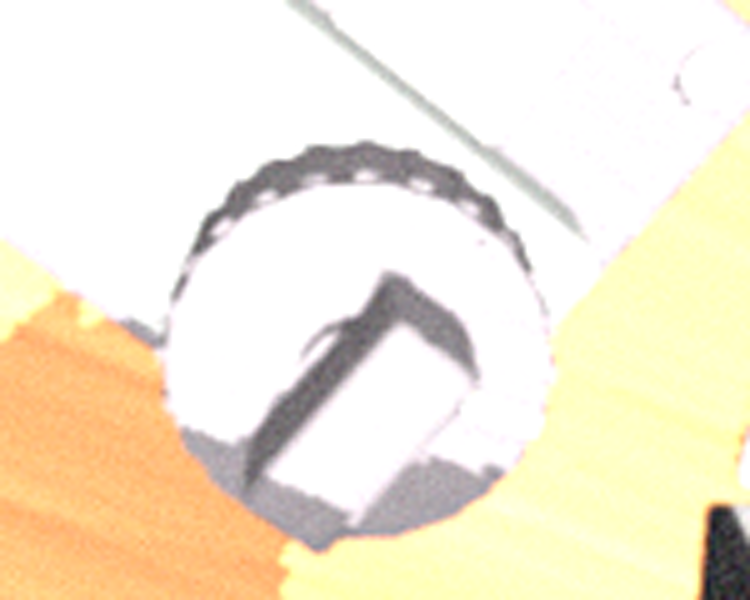

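```bash
python3 - <<'E'
from h import *
c=robot.capture("wrist")
f=lambda x,y:(190+x/5-.4,140+y/5-.4)
K=[plane(c,*f(x,y),.188) for x,y in [(265,475),(400,325),(475,378),(355,522)]]
print(np.round(K,4),np.mean(K,0))
for p in [K[1]-K[0],K[2]-K[3],K[3]-K[0],K[2]-K[1]]: print(np.linalg.norm(p),np.arctan2(p[1],p[0]))
s=robot.sense();from scipy.spatial.transform import Rotation as R
m=R.from_quat(s['ee_rot']).as_matrix();print(m.round(3),s['eef_pos'])
print("tooly yaw",np.arctan2(m[1,1],m[0,1]))
E
```

```text
[[ 0.5309 -0.023   0.188 ]
 [ 0.5555 -0.0296  0.188 ]
 [ 0.5531 -0.0406  0.188 ]
 [ 0.5296 -0.0357  0.188 ]] [ 0.54224852 -0.0322366   0.188     ]
0.025466857622385878 -0.2607438239381403
0.023983052905669707 -0.20653073734863425
0.012740441632651218 -1.6687425916306922
0.011285637188810718 -1.7831479818331286
[[ 0.909  0.418 -0.002]
 [ 0.418 -0.909 -0.   ]
 [-0.002 -0.001 -1.   ]] [ 0.53739024 -0.03095818  0.20834711]
tooly yaw -1.1400216588388141
```

Request:
apply_moves(dp=[[0,0,0],[0,0,0],[0,0,0],[0,0,0],[0,0,0],[0,0,0],[0,0,0],[0,0,0],[0,0,0],[0,0,0],[0,0,0],[0,0,0]], dr=[[0,0,-0.14],[0,0,-0.28],[0,0,-0.42],[0,0,-0.56],[0,0,-0.7],[0,0,-0.84],[0,0,-0.98],[0,0,-1.12],[0,0,-1.26],[0,0,-1.4],[0,0,-1.54],[0,0,-1.68]], gripper=[0.7,0.7,0.7,0.7,0.7,0.7,0.7,0.7,0.7,0.7,0.7,0.7])

```text
clock: 10.2
eef_pos: [0.5376, -0.0311, 0.2086]
ee_rot: [0.49, 0.871, -0.0, -0.001]
ft_force: [-0.7, 0.4, 0.4]
gripper_width: 0.0726
```

Request:
apply_moves(dp=[[0,0,0],[0,0,0],[0,0,0],[0,0,0],[0,0,0],[0,0,0],[0,0,0]], dr=[[0,0,-0.14],[0,0,-0.28],[0,0,-0.42],[0,0,-0.56],[0,0,-0.7],[0,0,-0.78],[0,0,-0.78]], gripper=[0.7,0.7,0.7,0.7,0.7,0.7,0.7])

```text
clock: 10.9
eef_pos: [0.5376, -0.0312, 0.2086]
ee_rot: [0.125, 0.992, 0.0, -0.001]
ft_force: [-0.6, -1.3, -0.5]
gripper_width: 0.0726
```

```bash
python3 - <<'E'
from h import *
avg(2)
c=robot.capture("wrist")
s=robot.sense();from scipy.spatial.transform import Rotation as R
m=R.from_quat(s['ee_rot']).as_matrix();print(s['eef_pos'],"tooly yaw",np.arctan2(m[1,1],m[0,1]))
cv2.imwrite("pics/w8.png",c["pixels"][:,:,::-1])
im=cv2.convertScaleAbs(c["pixels"],alpha=1.4,beta=5)
S=5;x0,y0=190,140
cv2.imwrite("pics/w8z.png",cv2.resize(im[y0:260,x0:340],None,fx=S,fy=S,interpolation=cv2.INTER_CUBIC)[:,:,::-1])
E
```

```text
t 11.00 F [0.05 0.11 0.31] M [ 0.0024 -0.0179  0.0164] sdM [0.013 0.028 0.002] w 0.0727 p [ 0.5377 -0.0311  0.2088] q [ 0.126  0.992 -0.    -0.   ] j7 1.214
[ 0.53784405 -0.03105859  0.20896636] tooly yaw 1.317381832147985
```

View pics/w8.png

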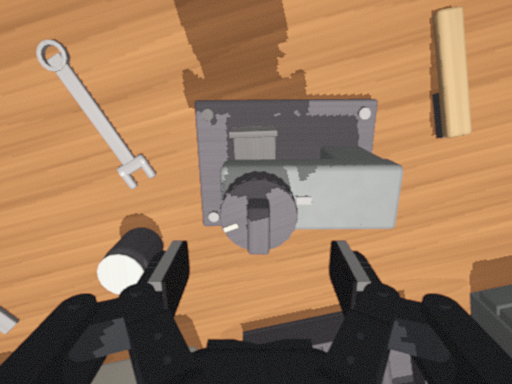

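View pics/w8z.png

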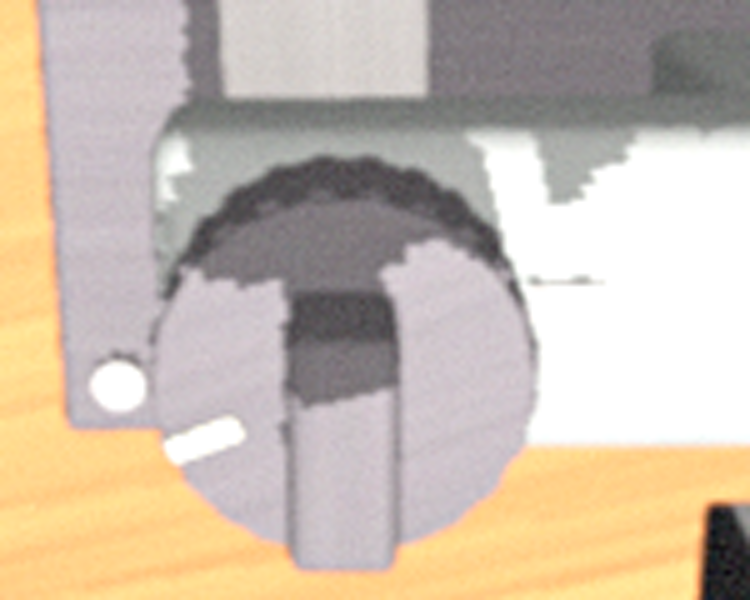

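Request:
apply_moves(dp=[[-1,0,15],[-1,0,30],[-1,0,41.5],[-1,0,41.5],[-1,0,41.5]], dr=[[0,0,0],[0,0,0],[0,0,0],[0,0,0],[0,0,0]], gripper=[0.5,0.3,0.1,-0.2,-0.4], force=30)

```text
clock: 11.55
eef_pos: [0.539, -0.0312, 0.1679]
ee_rot: [0.125, 0.992, -0.0, -0.0]
ft_force: [0.3, 0.4, 0.3]
gripper_width: 0.0257
```

```bash
python3 - <<'E'
from h import *
avg(3)
c=robot.capture("wrist")
cv2.imwrite("pics/w9.png",c["pixels"][:,:,::-1])
crop(robot.capture("side"),"d9.png",200,120,340,240,5)
E
```

```text
t 11.70 F [-0.04  0.02 -0.07] M [ 0.0089  0.0106 -0.002 ] sdM [0.029 0.026 0.026] w 0.0260 p [ 0.5395 -0.0312  0.1685] q [0.125 0.992 0.    0.001] j7 1.206
```

View pics/w9.png

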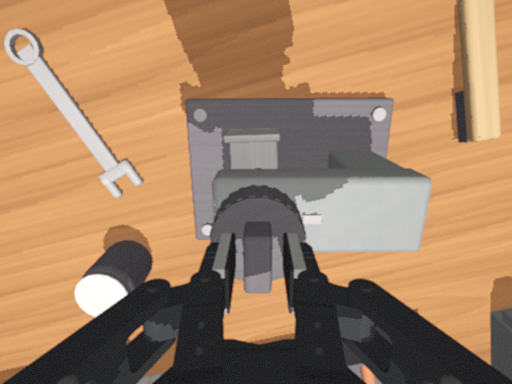

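View pics/d9.png

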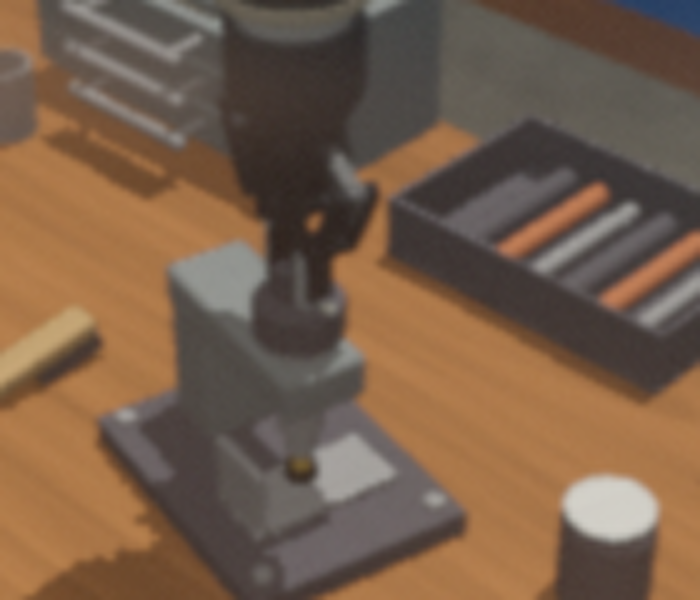

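Request:
apply_moves(dp=[[0,0,0],[0,0,0],[0,0,0],[0,0,0]], dr=[[0,0,0],[0,0,0],[0,0,0],[0,0,0]], gripper=[-1,-1,-1,-1], force=40)

```text
clock: 12.2
eef_pos: [0.5392, -0.0317, 0.1684]
ee_rot: [0.125, 0.992, -0.0, 0.0]
ft_force: [-2.0, -2.4, 6.1]
gripper_width: 0.0127
```

```bash
python3 - <<'E'
from h import *
avg(5)
E
```

```text
t 12.45 F [-1.24 -1.4   5.79] M [-0.3992  0.3573 -0.1094] sdM [0.019 0.03  0.031] w 0.0129 p [ 0.5392 -0.0317  0.1683] q [ 0.125  0.992 -0.     0.   ] j7 1.206
```

Request:
apply_moves(dp=[[0,0,0],[0,0,0],[0,0,0],[0,0,0],[0,0,0],[0,0,0],[0,0,0],[0,0,0],[0,0,0],[0,0,0],[0,0,0]], dr=[[0,0,0.02],[0,0,0.04],[0,0,0.06],[0,0,0.08],[0,0,0.1],[0,0,0.12],[0,0,0.14],[0,0,0.16],[0,0,0.17],[0,0,0.18],[0,0,0.19]], gripper=[-1,-1,-1,-1,-1,-1,-1,-1,-1,-1,-1])

```text
clock: 13.55
eef_pos: [0.5392, -0.0317, 0.1683]
ee_rot: [0.219, 0.976, -0.0, 0.0]
ft_force: [-0.5, -1.9, 5.3]
gripper_width: 0.0129
```

```bash
cat >> h.py <<'E'
def tq(n=6):
    M=[]
    for i in range(n):
        s=robot.sense();M.append(s['torque'][2]); robot.capture("wrist")
    s=robot.sense();M.append(s['torque'][2]);q=s['ee_rot']
    print("t %.2f"%s['clock'],"phi %.4f"%(2*np.arctan2(q[1],q[0])),"Mz",np.round(M,3),"mean %.4f"%np.mean(M),"F",s['ft_force'].round(1),"w %.4f"%s['gripper_width'])
E
python3 -c "
from h import *
tq(8)"
```

```text
t 13.95 phi 2.7005 Mz [0.139 0.089 0.055 0.038 0.083 0.103 0.101 0.044 0.061] mean 0.0793 F [-1.6 -1.5  6.2] w 0.0130
```

Request:
apply_moves(dp=[[0,0,0],[0,0,0],[0,0,0],[0,0,0],[0,0,0],[0,0,0],[0,0,0],[0,0,0],[0,0,0],[0,0,0]], dr=[[0,0,0.01],[0,0,0.02],[0,0,0.03],[0,0,0.04],[0,0,0.05],[0,0,0.06],[0,0,0.07],[0,0,0.08],[0,0,0.09],[0,0,0.1]], gripper=[-1,-1,-1,-1,-1,-1,-1,-1,-1,-1])

```text
clock: 14.95
eef_pos: [0.5392, -0.0317, 0.1684]
ee_rot: [0.267, 0.964, -0.0, 0.0]
ft_force: [-3.0, -2.5, 5.6]
gripper_width: 0.0132
```

```bash
python3 -c "
from h import *
tq(8)"
```

```text
t 15.35 phi 2.6005 Mz [0.182 0.161 0.085 0.077 0.031 0.077 0.083 0.061 0.025] mean 0.0869 F [-1.4 -2.4  5.6] w 0.0132
```

Request:
apply_moves(dp=[[0,0,0],[0,0,0],[0,0,0],[0,0,0],[0,0,0],[0,0,0],[0,0,0],[0,0,0],[0,0,0],[0,0,0]], dr=[[0,0,0.01],[0,0,0.02],[0,0,0.03],[0,0,0.04],[0,0,0.05],[0,0,0.06],[0,0,0.07],[0,0,0.08],[0,0,0.09],[0,0,0.1]], gripper=[-1,-1,-1,-1,-1,-1,-1,-1,-1,-1])

```text
clock: 16.35
eef_pos: [0.5392, -0.0317, 0.1683]
ee_rot: [0.315, 0.949, -0.0, 0.0]
ft_force: [-1.4, -2.8, 5.9]
gripper_width: 0.0132
```

```bash
python3 -c "
from h import *
tq(8)"
```

```text
t 16.75 phi 2.5004 Mz [0.176 0.097 0.024 0.031 0.066 0.06  0.04  0.082 0.101] mean 0.0752 F [-1.6 -0.8  5.8] w 0.0131
```

Request:
apply_moves(dp=[[0,0,0],[0,0,0],[0,0,0],[0,0,0],[0,0,0],[0,0,0],[0,0,0],[0,0,0],[0,0,0],[0,0,0]], dr=[[0,0,0.01],[0,0,0.02],[0,0,0.03],[0,0,0.04],[0,0,0.05],[0,0,0.06],[0,0,0.07],[0,0,0.08],[0,0,0.09],[0,0,0.1]], gripper=[-1,-1,-1,-1,-1,-1,-1,-1,-1,-1])

```text
clock: 17.75
eef_pos: [0.5392, -0.0317, 0.1683]
ee_rot: [0.362, 0.932, -0.0, 0.0]
ft_force: [-1.6, -1.5, 5.9]
gripper_width: 0.0129
```

```bash
python3 -c "
from h import *
tq(8)"
```

```text
t 18.15 phi 2.4005 Mz [0.214 0.131 0.136 0.104 0.061 0.112 0.043 0.1   0.079] mean 0.1088 F [-1.9 -2.3  5. ] w 0.0133
```

Request:
apply_moves(dp=[[0,0,0],[0,0,0],[0,0,0],[0,0,0],[0,0,0],[0,0,0],[0,0,0],[0,0,0],[0,0,0],[0,0,0]], dr=[[0,0,0.01],[0,0,0.02],[0,0,0.03],[0,0,0.04],[0,0,0.05],[0,0,0.06],[0,0,0.07],[0,0,0.08],[0,0,0.09],[0,0,0.1]], gripper=[-1,-1,-1,-1,-1,-1,-1,-1,-1,-1])

```text
clock: 19.15
eef_pos: [0.5392, -0.0317, 0.1683]
ee_rot: [0.408, 0.913, -0.0, 0.0]
ft_force: [-1.3, -1.9, 6.5]
gripper_width: 0.0132
```

```bash
python3 -c "
from h import *
tq(8)
crop(robot.capture('side'),'d10.png',225,180,305,240,9)
crop(robot.capture('scene'),'s10.png',210,180,290,240,9)"
```

```text
t 19.55 phi 2.3005 Mz [0.175 0.124 0.083 0.002 0.032 0.092 0.063 0.087 0.113] mean 0.0857 F [-1.1 -2.2  5.9] w 0.0128
```

View pics/d10.png

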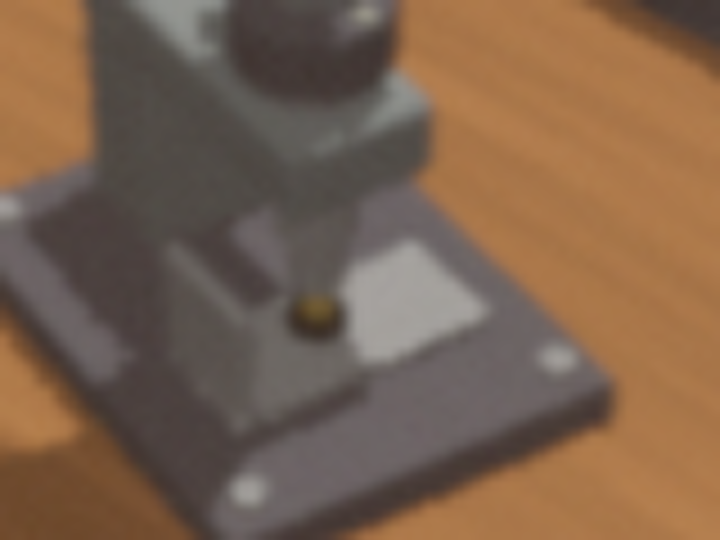

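View pics/s10.png

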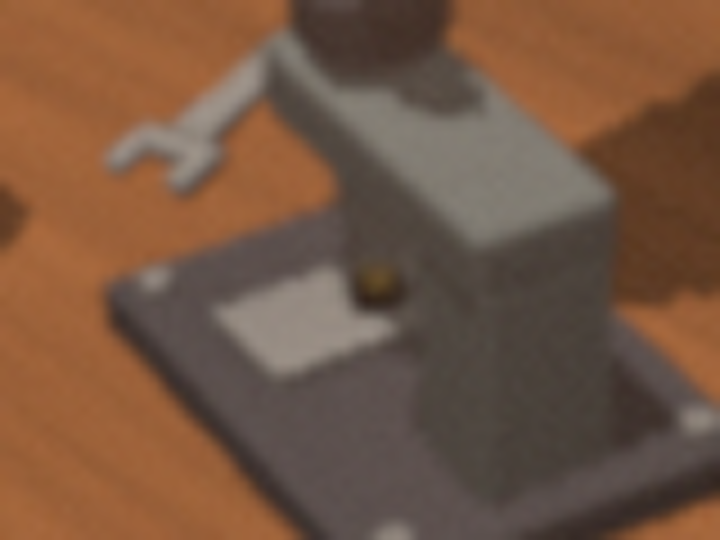

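Request:
apply_moves(dp=[[0,0,0],[0,0,0],[0,0,0],[0,0,0],[0,0,0],[0,0,0],[0,0,0],[0,0,0],[0,0,0],[0,0,0]], dr=[[0,0,0.01],[0,0,0.02],[0,0,0.03],[0,0,0.04],[0,0,0.05],[0,0,0.06],[0,0,0.07],[0,0,0.08],[0,0,0.09],[0,0,0.1]], gripper=[-1,-1,-1,-1,-1,-1,-1,-1,-1,-1])

```text
clock: 20.65
eef_pos: [0.5392, -0.0317, 0.1684]
ee_rot: [0.453, 0.891, -0.0, 0.0]
ft_force: [-1.0, -2.1, 6.9]
gripper_width: 0.0129
```

```bash
python3 -c "
from h import *
tq(8)"
```

```text
t 21.05 phi 2.2006 Mz [0.149 0.183 0.094 0.106 0.025 0.057 0.043 0.079 0.059] mean 0.0883 F [-2.4 -1.8  5.5] w 0.0132
```

Request:
apply_moves(dp=[[0,0,0],[0,0,0],[0,0,0],[0,0,0],[0,0,0],[0,0,0],[0,0,0],[0,0,0],[0,0,0],[0,0,0]], dr=[[0,0,0.01],[0,0,0.02],[0,0,0.03],[0,0,0.04],[0,0,0.05],[0,0,0.06],[0,0,0.07],[0,0,0.08],[0,0,0.09],[0,0,0.1]], gripper=[-1,-1,-1,-1,-1,-1,-1,-1,-1,-1])

```text
clock: 22.05
eef_pos: [0.5392, -0.0317, 0.1684]
ee_rot: [0.497, 0.867, -0.0, 0.0]
ft_force: [-1.7, -2.7, 6.3]
gripper_width: 0.0131
```

```bash
python3 -c "
from h import *
tq(8)"
```

```text
t 22.45 phi 2.1005 Mz [0.183 0.124 0.128 0.135 0.083 0.126 0.102 0.158 0.147] mean 0.1317 F [-1.8 -1.9  6.6] w 0.0132
```

Request:
apply_moves(dp=[[0,0,0],[0,0,0],[0,0,0],[0,0,0],[0,0,0],[0,0,0],[0,0,0],[0,0,0],[0,0,0],[0,0,0]], dr=[[0,0,0.01],[0,0,0.02],[0,0,0.03],[0,0,0.04],[0,0,0.05],[0,0,0.06],[0,0,0.07],[0,0,0.08],[0,0,0.09],[0,0,0.1]], gripper=[-1,-1,-1,-1,-1,-1,-1,-1,-1,-1])

```text
clock: 23.45
eef_pos: [0.5392, -0.0317, 0.1684]
ee_rot: [0.54, 0.842, -0.0, 0.0]
ft_force: [-3.2, -2.0, 5.6]
gripper_width: 0.0129
```

```bash
python3 -c "
from h import *
tq(14)"
```

```text
t 24.15 phi 2.0006 Mz [0.222 0.166 0.138 0.199 0.152 0.111 0.134 0.112 0.116 0.149 0.115 0.151
 0.101 0.067 0.091] mean 0.1350 F [-1.1 -2.3  7.2] w 0.0130
```

Request:
apply_moves(dp=[[0,0,0],[0,0,0],[0,0,0],[0,0,0],[0,0,0],[0,0,0],[0,0,0],[0,0,0]], dr=[[0,0,0.01],[0,0,0.02],[0,0,0.03],[0,0,0.04],[0,0,0.05],[0,0,0.06],[0,0,0.07],[0,0,0.08]], gripper=[-1,-1,-1,-1,-1,-1,-1,-1])

```text
clock: 24.95
eef_pos: [0.5392, -0.0317, 0.1684]
ee_rot: [0.573, 0.819, 0.0, 0.0]
ft_force: [-1.8, -2.0, 6.7]
gripper_width: 0.0131
```

```bash
python3 -c "
from h import *
tq(16)"
```

```text
t 25.75 phi 1.9207 Mz [0.226 0.183 0.18  0.157 0.095 0.153 0.108 0.16  0.138 0.174 0.128 0.115
 0.153 0.136 0.166 0.149 0.097] mean 0.1481 F [-1.9 -2.2  6.6] w 0.0130
```

Request:
apply_moves(dp=[[0,0,0],[0,0,0],[0,0,0],[0,0,0],[0,0,0],[0,0,0]], dr=[[0,0,0.005],[0,0,0.01],[0,0,0.015],[0,0,0.02],[0,0,0.02],[0,0,0.02]], gripper=[-1,-1,-1,-1,-1,-1])

```text
clock: 26.35
eef_pos: [0.5392, -0.0318, 0.1684]
ee_rot: [0.581, 0.814, -0.0, 0.0]
ft_force: [-1.1, -2.3, 7.1]
gripper_width: 0.013
```

```bash
python3 -c "
from h import *
tq(20)"
```

```text
t 27.35 phi 1.9007 Mz [0.181 0.2   0.173 0.206 0.188 0.212 0.185 0.088 0.141 0.181 0.2   0.231
 0.207 0.217 0.165 0.242 0.129 0.209 0.167 0.221 0.125] mean 0.1842 F [-2.  -2.3  6.4] w 0.0131
```

Request:
apply_moves(dp=[[0,0,0],[0,0,0],[0,0,0],[0,0,0],[0,0,0],[0,0,0]], dr=[[0,0,0.005],[0,0,0.01],[0,0,0.015],[0,0,0.02],[0,0,0.02],[0,0,0.02]], gripper=[-1,-1,-1,-1,-1,-1])

```text
clock: 27.95
eef_pos: [0.5392, -0.0317, 0.1684]
ee_rot: [0.589, 0.808, 0.0, 0.0]
ft_force: [-2.7, -2.3, 6.9]
gripper_width: 0.0128
```

```bash
python3 -c "
from h import *
tq(20)"
```

```text
t 28.95 phi 1.8808 Mz [0.183 0.213 0.163 0.181 0.149 0.19  0.179 0.175 0.172 0.154 0.157 0.125
 0.109 0.234 0.227 0.17  0.235 0.161 0.219 0.186 0.282] mean 0.1840 F [-1.2 -2.7  6.5] w 0.0133
```

Request:
apply_moves(dp=[[0,0,0],[0,0,0],[0,0,0],[0,0,-10],[0,0,-40],[0,0,-80],[0,0,-80],[0,0,-80]], dr=[[0,0,0],[0,0,0],[0,0,0],[0,0,0],[0,0,0],[0,0,0],[0,0,0],[0,0,0]], gripper=[-0.4,-0.4,-0.2,-0.2,0,0.2,0.2,0.2])

```text
clock: 29.75
eef_pos: [0.5396, -0.0312, 0.2493]
ee_rot: [0.589, 0.808, 0.001, 0.001]
ft_force: [-0.2, -0.8, -0.3]
gripper_width: 0.051
```

```bash
python3 - <<'E'
from h import *
avg(3)
c=robot.capture("wrist");cv2.imwrite("pics/w11.png",c["pixels"][:,:,::-1])
crop(robot.capture('side'),'d11.png',200,140,340,240,5)
crop(robot.capture('scene'),'s11.png',180,140,310,260,5)
o=np.array([.539,-.0313,.164])
# tick pixel yaw helper
for a in np.linspace(-1.2,-2.2,6): print(round(a,2),np.round(proj(c,o+[.022*np.cos(a),.022*np.sin(a),0]),0))
E
```

```text
t 29.90 F [-0.11 -0.29 -0.14] M [ 0.0115 -0.0315 -0.021 ] sdM [0.01  0.025 0.024] w 0.0510 p [ 0.5384 -0.0312  0.2471] q [ 0.589  0.808 -0.    -0.001] j7 0.291
-1.2 [262. 222.]
-1.4 [256. 222.]
-1.6 [251. 221.]
-1.8 [246. 218.]
-2.0 [242. 216.]
-2.2 [239. 212.]
```

View pics/w11.png

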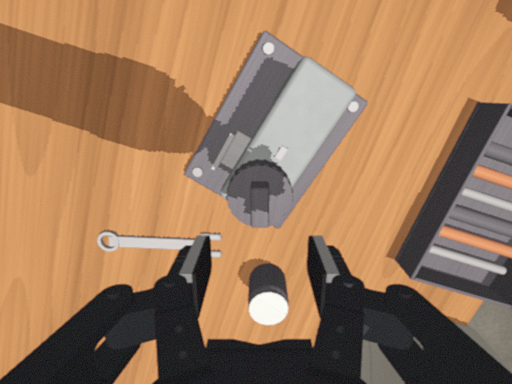

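View pics/d11.png

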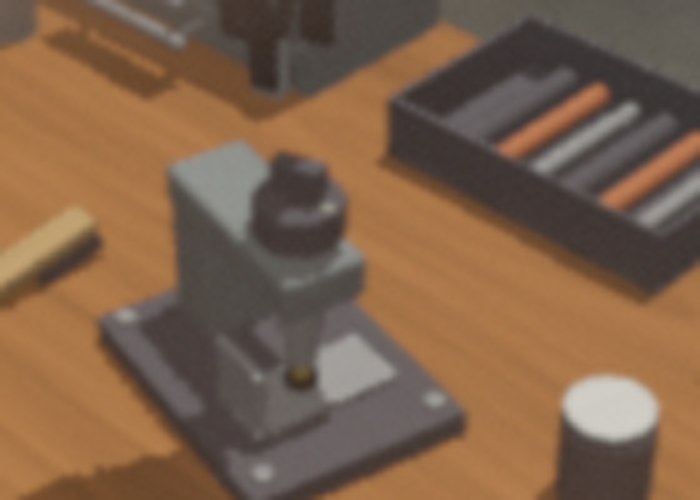

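View pics/s11.png

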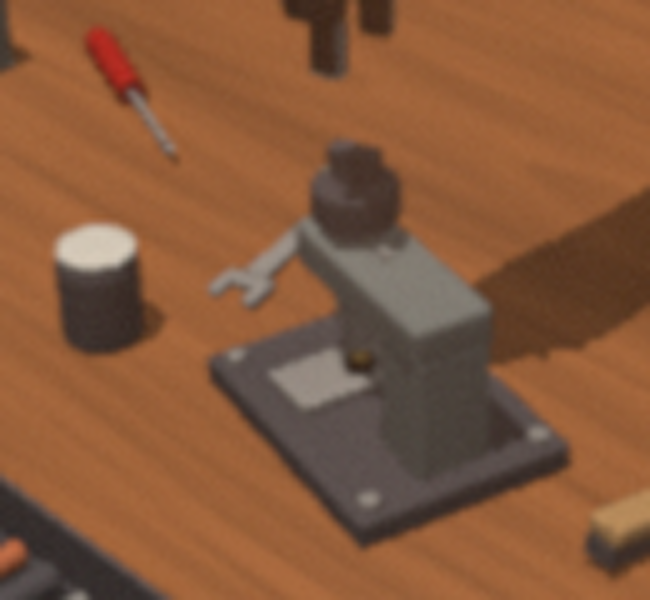

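```bash
python3 - <<'E'
from h import *
c=robot.capture("wrist")
im=cv2.convertScaleAbs(c["pixels"],alpha=1.6,beta=5)
cv2.imwrite("pics/w12.png",cv2.resize(im[150:240,210:320],None,fx=6,fy=6,interpolation=cv2.INTER_CUBIC)[:,:,::-1])
E
```

```text
(no output)
```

View pics/w12.png

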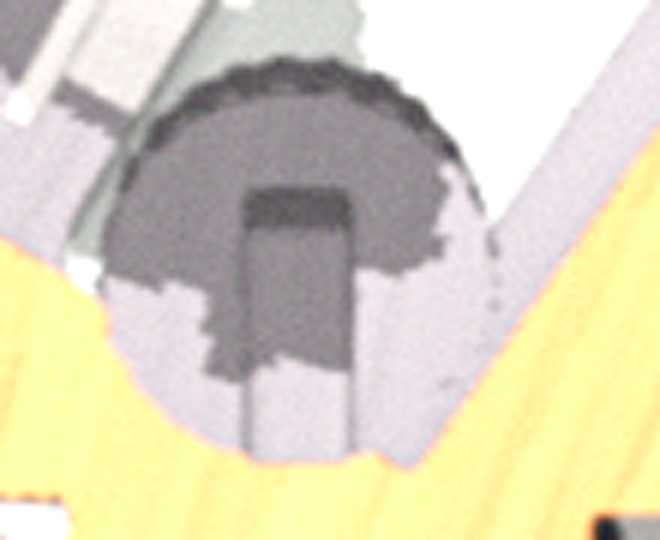

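```bash
python3 - <<'E'
from h import *
a=cv2.imread("pics/d3.png")[:500];b=cv2.imread("pics/d11.png")
r=(slice(400,470),slice(215,330))
print(cv2.phaseCorrelate(np.float32(cv2.cvtColor(a[r],6)),np.float32(cv2.cvtColor(b[r],6))))
print(robot.job_done())
E
```

```text
((0.006792839233995096, 0.06422758558095154), 0.8435601475062193)
the job is handed in; nothing more can be done
None
```

The bracket is clamped and the job is handed in at about 30 s on the clock. I estimate the foot force at 9–11 N, but that comes from noisy knob torque readings and is not a direct measurement.

- **Coarse ring:** I gripped it alone and turned it 1.14 rad clockwise. At its stop the torque rose to 0.58 N m, well above the 0.22 N m drag. The knob kept its direction while the ring turned.
- **Fine knob:** I turned it about 1.0 rad clockwise in slow steps. Free torque while moving was about 0.18 N m. I felt the foot touch at roughly 0.7–0.75 rad and turned about 0.3 rad further. The torque readings alone suggest 8–10 N and the angle past contact suggests 10–11.5 N. The highest plausible reading was well below 20 N.
- **Last checks:**
  - The knob had not sprung back after release.
  - In the side camera the ring's tick is where it was before the knob was turned. It could not be checked in the last wrist picture, because the knob covers it there.
  - The bracket moved less than 0.1 pixel in an enlarged side-camera crop taken before and after.
  - The gripper was open, about 60 mm above the knob, with no contact force.
- **Disagreement:** some torque readings with the arm at rest looked low or had the wrong sign, because the arm relaxes after stopping. I compared them with a no-contact baseline instead of using the raw values.

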